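# Clip a control board into the sprung board holder

## Task

Take the control board from the bench mat and clip it into the board holder, component side up: slip one short edge into the groove of the sprung jaw with the board tipped up, push that jaw back, lower the other short edge in front of the fixed jaw and ease the board back into its groove, gently, without ramming the spring against its stop or letting the board snap over. Leave it held level in both grooves, centred across the jaws, and let go of; leave the other things on the bench alone.

Things in the scene. Friction and masses are not known exactly. Their poses are not given: they have to be found in the camera images.
- board_mid (a point): Centre of the control board, half-way through its thickness: a green plate 140 mm long (y), 90 mm wide (x), 3.2 mm thick, 0.14 to 0.28 kg, lying flat on a 3 mm thick mat, component side (z) up. Either short edge may go to either jaw. The last 10 mm at both short edges are bare; parts beside the heat sink are at most 18 mm tall.
- heat_sink (a point): Centre of the finned aluminium heat sink fixed on the middle of the board, the thing to grasp: 36 mm along the board's length (y), 30 mm across (x), 32 mm tall. It is 17.6 mm above board_mid. The board is bare beside it for a finger: 25 mm along y and along x, 24 mm wide.
- fixed_jaw: Fixed jaw of the board holder: black bar 60 mm wide (x), 20 mm tall. Origin: centre of its groove's floor, 103 to 111 mm above the bench (the base stands firm on levelling feet); y points level along the rail to the sprung jaw, z up. Groove 5 mm deep, floor 6 mm high, sides sloping out to a mouth 13.5 mm high. Nothing rises over 11 mm above the origin. Seated, board_mid is 70 mm from it along y.
- sprung_jaw: Sprung jaw: a like bar facing the fixed one, same height and axes; origin on its groove's floor, bar on the +y side. Slides along y only. Rests 135.5 to 137 mm from the fixed origin; a seated board holds it back 3 to 4.5 mm, 5 mm more lets the other edge of the level board pass, a hard stop comes at 11.4 mm. Spring: 3 N at rest, 1 N more per mm. Over 22 N on it, or 15 N on the rigid fixed jaw, may crack the board.
- multimeter: Bystander: a grey hand multimeter, 72 x 150 x 36 mm, lying on the bench. Origin: centre of its underside.
- spray_can: Bystander: an upright metal can, 66 mm across, 170 mm tall. Origin: centre of its underside.
- wire_spool: Bystander: a small spool standing on its flange, 64 mm across, 44 mm tall. Origin: centre of its underside.
There are look-alikes about, which are no part of the job. What is shaped like the part that bears board_mid but purple or yellow is not meant.

How it is judged:
On the way:
1. The sprung jaw is pushed back more than 6 mm by the board's edge in its groove while the board is still tipped by more than 2.5 degrees (distance of sprung_jaw from where it was at the start of the episode above 0.006 m and angle between board_mid's own z axis and vertical between 0.045 and 0.8 rad and contact force between board and sprung_jaw above 3 N), for 0.05 s.
At the end, for the whole second after the job is handed in: The board is let go and at rest, component side up, clamped in both grooves: its centre within 2 mm of home along the rail (70 mm from the fixed groove's floor), 2.5 mm of groove height, 8 mm of the jaws' middle sideways; level within 2.3 degrees, square to the jaws within 2.9 degrees (x of board_mid in the frame of fixed_jaw between -0.008 and 0.008 m and y of board_mid in the frame of fixed_jaw between 0.068 and 0.072 m and z of board_mid in the frame of fixed_jaw between -0.0025 and 0.0025 m and angle between board_mid's own z axis and vertical below 0.04 rad and angle between the y axis of board_mid and the y axis of fixed_jaw, either way round below 0.05 rad and contact force between board and sprung_jaw above 2 N and linear speed of board below 0.01 m/s); the robot touches nothing.
It fails at once if The board and the sprung jaw press on each other with more than 22 N (contact force between board and sprung_jaw above 22 N).
It fails at once if The board and the fixed jaw press on each other with more than 15 N (contact force between board and fixed_jaw above 15 N).
It fails at once if The multimeter is moved by more than 20 mm (distance of multimeter from where it was at the start of the episode above 0.02 m).
It fails at once if The spray can is moved by more than 20 mm (distance of spray_can from where it was at the start of the episode above 0.02 m).
It fails at once if The wire spool is moved by more than 20 mm (distance of wire_spool from where it was at the start of the episode above 0.02 m).
It also fails if it takes over 72 s, if anything falls off the work surface, if the arm or the gripper's body presses on something with over 40 N, if the wrist force passes 120 N, or if a joint passes its speed limit or range.

## Robot

A 7-joint arm with a two-finger parallel gripper is mounted at the origin on the work surface. World frame = base frame: x ahead of the robot, y to its left, z up, the work surface at z = 0. Lengths are in m, angles in rad, forces in N, time in s.
With the tool pointing down it reaches from about 0.4 to 0.875 m from the base axis. Payload 4.4 kg.
Tool frame: the origin (TCP) lies between the finger pads; the fingertips stand 8 mm ahead of it and the grasp point (between the pads) lies 11 mm behind it (robot.nose_length is the distance from the TCP to the fingertips, in m); z points along the fingers, y is the line along which they close (so a half turn about z gives the same grasp; the last joint's range is limited). The gripper opens to 85 mm and grips with 20 to 120 N. Pads are 22 mm wide; open, the fingers measure 114 mm over their backs; the gripper's body (76 mm by 85 mm) begins 54 mm behind the grasp point. The pads swing forward as they close: fully open they stand 13 mm farther back than shut.
Start: joints at [-1.184, 0.628, 0.038, 1.517, -0.027, 0.996, -0.02], TCP at [0.284, 0.585, 0.239] pointing down, gripper open.
Joint ranges: [-3.06, 3.06], [-0.37, 2.12], [-1.25, 1.32], [0.18, 2.47], [-1.1, 4.24], [0.23, 1.98], [-2.94, 2.94]. Speed limits (rad/s): [2.57, 2.57, 3.14, 3.14, 3.14, 3.14, 3.14].

## Interface

Orientations are given as a unit quaternion [x, y, z, w].
In Python, from workcell import robot, vision gives the robot as it stands. The module is installed in compiled form; this text tells all that it offers.
- The arm moves only by the shell command python3 -m handwheel 'ROWS' [FORCE]. ROWS is JSON, a list of rows, each a list of 7 numbers: the shift along the tool's x, y, z each as a share of 5 cm, from -1 to 1, then the turn, a rotation vector about the tool's x, y, z each as a share of 60 degrees, from -1 to 1, then the opening, from -1 (shut) to 1 (fully open), so that 0 is half open. A call has exactly 8 rows; each row shifts and turns the commanded pose from where the row before left it, along the tool's axes as they then stand; what a row does not reach is not made up. A row lasts 1/12 s, in which the tool goes at most 41.7 mm and 7.16 degrees, less where a joint would pass 70% of its speed; a pose out of reach is approached as far as the arm can. A call with a number of a shift or a turn outside -1 to 1 is refused whole. A call with a gripper value outside its range is refused whole. The fingers move at their own pace and stop on an object; FORCE is the grip in N (left out, the last holds). Time passes only in rows, so rows that do not move let the fingers close, or fill a call up. It gives the time, the measured TCP pose, the force, the opening and the grip force at its end, in the units of the state.
- robot.read_state(): the state, without advancing time (a new reading comes with each control period).
- vision.capture(name): name is "scene" or "side" or "wrist"; returns the picture (400x640x3 uint8, red, green, blue); there is no depth.
- vision.camera_model(name): a dict with "vfov" (degrees; the focal length in pixels is half the picture's height over the tangent of half this angle, whatever the lens; pixels are square), "cx", "cy" (the principal point, pixels), "dist_coeffs" ([k1, k2, p1, p2, k3] as OpenCV has them; the pictures are not rectified), "world_from_camera" (4x4, takes a point from camera to world coordinates); the wrist camera has in their place "mount" (4x4, takes a point from camera to tool coordinates, whose origin is the TCP and whose axes are the flange's). Camera axes: x right, y up, looking along -z (the intrinsics and any distortion apply to the point x, -y, -z); pixel columns grow to the right and rows downward; lengths in m; the calibration is good to about 2 mm. A picture is of the moment at which its call begins: read the wrist's pose just before it. camera_model takes no time and is no camera call.
- robot.close_job(): hands the job in; it is judged then, once.
The state is a dict: "time": time; "joints": joint angles; "qvel": joint speeds; "tau": joint torques, N m; "tcp_pos": TCP position; "eef_rot": TCP orientation; "wrist_force": force on the tool from outside, world axes, zero at the start; "torque": the same for the moment, N m; "gripper_width": opening from 0.0 (shut) to 1.0 (fully open); "gripper_force": force on a finger pad.
Only numpy, scipy, OpenCV 4.12 (cv2) and the standard library are available. Lean on these libraries where they do the work, as an engineer would, in place of code of your own. Each camera call takes 0.05 s, during which the arm holds its last target. There are 200 camera calls.

## Working session

There is one attempt and no reset: what is moved stays moved. The work goes in short steps, Python scripts to look and compute and a shell command to move; the robot and the scene stay as the last step left them, time stands still between calls to the robot, and variables do not carry over. Pictures are saved under pics/ and viewed, at most 10 in all, crops included, and the job is handed in when it is done.

```bash
mkdir -p pics
python3 - <<'E'
from workcell import robot, vision
import cv2, numpy as np
print(robot.read_state())
for n in ("scene","side"):
    im=vision.capture(n); cv2.imwrite(f"pics/{n}0.png",im[...,::-1])
for n in ("scene","side","wrist"): print(n,vision.camera_model(n))
E
```

```text
{'time': 0.0, 'joints': array([-1.18379863,  0.62934392,  0.03844067,  1.51834108, -0.02702448,
        0.99631694, -0.02000168]), 'qvel': array([-0.00181588, -0.00099426, -0.00086441, -0.00139051, -0.00049134,
       -0.00096886, -0.00115923]), 'tau': array([-4.04787233e-04, -5.63401115e+01,  1.22647561e+00, -1.93439412e+01,
        1.11402190e-02,  1.07161776e-02,  1.08590137e-05]), 'tcp_pos': array([0.28406702, 0.58397269, 0.23839909]), 'eef_rot': array([ 2.24476138e-01,  9.74479127e-01, -9.22023025e-04, -2.10764633e-04]), 'wrist_force': array([0.33970019, 0.68997571, 0.28409016]), 'torque': array([0.03126609, 0.03845358, 0.00452117]), 'gripper_force': 0.0, 'gripper_width': 1.0040278704260999}
scene {'vfov': 54.84483180894189, 'cx': 319.7868296258417, 'cy': 198.32049700215853, 'dist_coeffs': array([-0.05116611,  0.        ,  0.        ,  0.        ,  0.        ]), 'world_from_camera': array([[-0.50253579, -0.47798663,  0.72040722,  1.23807642],
       [ 0.86453205, -0.28408323,  0.4145854 ,  0.4520756 ],
       [ 0.00648933,  0.83115913,  0.55599675,  0.60564951],
       [ 0.     
[... 311 characters left out ...]
0.38175221,  0.58759611, -0.7134396 , -0.97169587],
       [-0.01472214,  0.76793592,  0.64035746,  1.03522296],
       [ 0.        ,  0.        ,  0.        ,  1.        ]])}
wrist {'vfov': 65.35675164530494, 'cx': 318.6482405750295, 'cy': 200.81578124344293, 'dist_coeffs': array([-0.00621039,  0.        ,  0.        ,  0.        ,  0.        ]), 'mount': array([[ 7.77999693e-04,  9.51922619e-01,  3.06337594e-01,
         7.99508687e-02],
       [ 9.99999597e-01, -8.77682615e-04,  1.87657524e-04,
         8.65283704e-04],
       [ 4.47502623e-04,  3.06337325e-01, -9.51922919e-01,
        -1.33879158e-01],
       [ 0.00000000e+00,  0.00000000e+00,  0.00000000e+00,
         1.00000000e+00]])}
```

View pics/scene0.png

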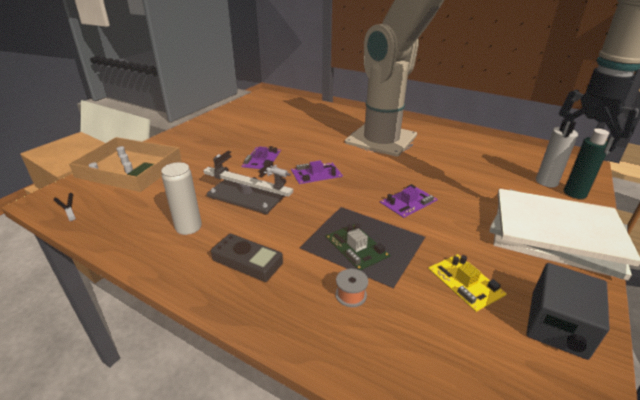

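View pics/side0.png

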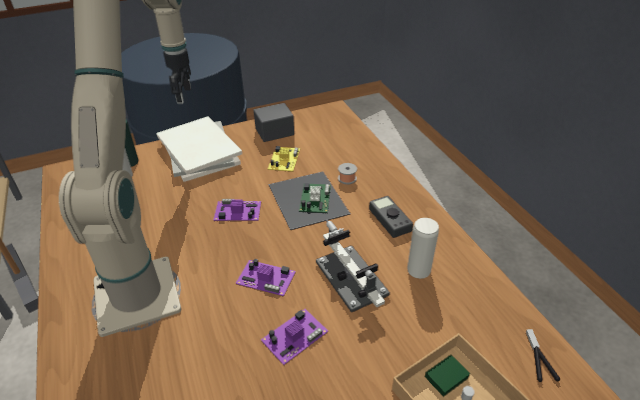

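Candidates for the board: green one on the dark mat (scene 358,244; side 315,198), purple at (262,157), (316,172), (408,200), yellow at (467,280); also a dark-green thing in the tray (side 447,375). The green board on the mat with the grey heat sink fits. The holder is at scene (248,185) and side (350,265). I'll confirm both in one enlarged mosaic.

Run:
```python
import cv2, numpy as np
s=cv2.imread("pics/scene0.png"); d=cv2.imread("pics/side0.png")
c=lambda im,x,y,w,h: cv2.resize(im[y:y+h,x:x+w],(400,300),interpolation=cv2.INTER_CUBIC)
m=np.vstack([np.hstack([c(s,195,140,108,81),c(d,300,212,108,81)]),np.hstack([c(s,300,200,132,99),c(d,265,160,100,75)])])
cv2.imwrite("pics/m1.png",m)
```

```text
(no output)
```

View pics/m1.png

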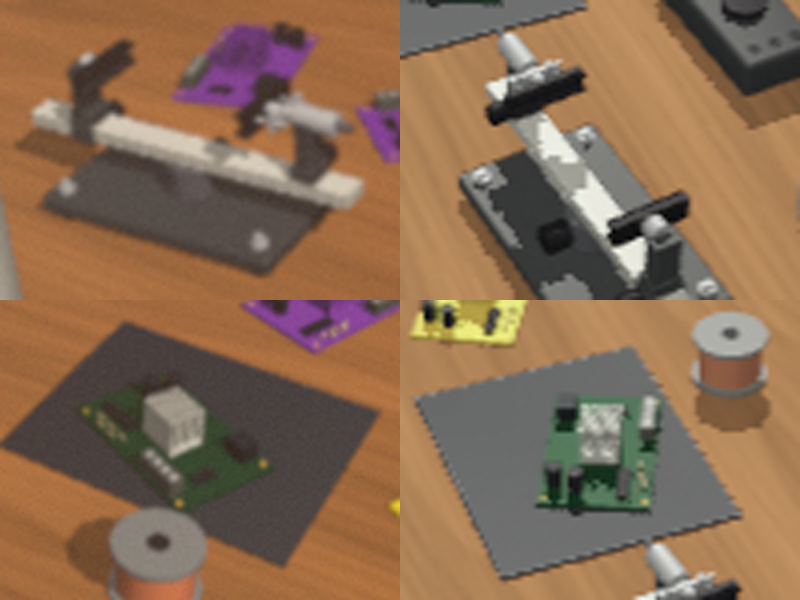

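The mosaic confirms the green board with the grey heat sink on the mat. In the holder, the jaw with the spring barrel (side ~336,236) is the sprung one and the jaw at side ~(372,268) is fixed. Next: rough positions.

```bash
cat > h.py <<'E'
from workcell import robot, vision
import cv2, numpy as np
from scipy.spatial.transform import Rotation as R
def pose(st=None):
    st=st or robot.read_state(); T=np.eye(4); T[:3,:3]=R.from_quat(st["eef_rot"]).as_matrix(); T[:3,3]=st["tcp_pos"]; return T
def cam(n,T=None):
    m=vision.camera_model(n); f=200/np.tan(np.radians(m["vfov"]/2))
    K=np.array([[f,0,m["cx"]],[0,f,m["cy"]],[0,0,1]])
    W=m["world_from_camera"] if n!="wrist" else T@m["mount"]
    return K,m["dist_coeffs"],W
def ray(n,px,T=None):
    K,d,W=cam(n,T); u=cv2.undistortPoints(np.array(px,float).reshape(-1,1,2),K,d)[:,0]
    v=np.c_[u[:,0],-u[:,1],-np.ones(len(u))]@W[:3,:3].T
    return W[:3,3],v/np.linalg.norm(v,axis=1)[:,None]
def onz(n,px,z,T=None):
    o,v=ray(n,px,T); return o+v*((z-o[2])/v[:,2])[:,None]
def proj(n,P,T=None):
    K,d,W=cam(n,T); q=(np.atleast_2d(P)-W[:3,3])@W[:3,:3]
    return cv2.projectPoints(q*[1,-1,-1],np.zeros(3),np.zeros(3),K,d)[0][:,0]
def tri(obs): # obs: (name,px,T)
    A=np.zeros((3,3));b=np.zeros(3)
    for n,p,T in obs:
        o,v=ray(n,p,T); M=np.eye(3)-np.outer(v[0],v[0]); A+=M;b+=M@o
    return np.linalg.solve(A,b)
E
python3 - <<'E'
from h import *
np.set_printoptions(precision=4,suppress=True)
d=cv2.imread("pics/side0.png"); hsv=cv2.cvtColor(d,cv2.COLOR_BGR2HSV)
m=cv2.inRange(hsv,(45,70,30),(85,255,255)); m[:, :265]=0; m[250:]=0
ys,xs=np.where(m); print(len(xs),xs.mean(),ys.mean())
r=cv2.minAreaRect(onz("side",np.c_[xs,ys],.0062)[:,:2].astype(np.float32)); print("board",r)
# corners from the mosaic (bottom right crop scale .25 / bottom-left .33)
for n,p in (("side",[[265+.25*137,160+.25*207],[265+.25*250,160+.25*212],[265+.25*260,160+.25*100]]),("scene",[[300+.33*80,200+.33*108],[300+.33*180,200+.33*208],[300+.33*268,200+.33*165]])): print(onz(n,p,.0062))
print("sprung top",onz("side",[[323.8,240],[349.4,231.5]],.117))
print("fixed top",onz("side",[[300+.27*210,212+.27*238],[300+.27*288,212+.27*200]],.117))
print("scene fixed top",onz("scene",[[195+.27*75,140+.27*68],[195+.27*132,140+.27*42]],.117))
print("scene hs top",onz("scene",[[300+.33*172,200+.33*402-.33*300]],.0382), "side hs top",onz("side",[[265+.25*200,160+.25*122]],.0382))
E
```

```text
351 313.72079772079775 200.7863247863248
board ((0.5877633094787598, 0.1797865331172943), (0.1417837142944336, 0.08699395507574081), 62.07062530517578)
[[0.5158 0.134  0.0062]
 [0.5951 0.0933 0.0062]
 [0.6587 0.2198 0.0062]]
[[0.595  0.1015 0.0062]
 [0.6577 0.2202 0.0062]
 [0.5817 0.2582 0.0062]]
sprung top [[ 0.4949 -0.1158  0.117 ]
 [ 0.5705 -0.1133  0.117 ]]
fixed top [[ 0.5197 -0.2628  0.117 ]
 [ 0.5824 -0.2533  0.117 ]]
scene fixed top [[ 0.5814 -0.2527  0.117 ]
 [ 0.5282 -0.2447  0.117 ]]
scene hs top [[0.5869 0.1776 0.0382]] side hs top [[0.5871 0.1759 0.0382]]
```

```bash
cat >> h.py <<'E'
np.set_printoptions(precision=3,suppress=True)
def go(pos,yaw,tip=0,T=None):
    """shift (tool axes, shares of 50mm) & total rotvec (deg) to tool y at heading yaw(deg), tipped about tool x by tip deg"""
    T=pose() if T is None else T
    y=np.array([np.cos(np.radians(yaw)),np.sin(np.radians(yaw)),0]); z=np.array([0,0,-1.])
    Rt=np.c_[np.cross(y,z),y,z]@R.from_rotvec([np.radians(tip),0,0]).as_matrix()
    s=T[:3,:3].T@(np.array(pos)-T[:3,3])/.05
    print("shift",s,"max rows@.8:",np.abs(s).max()/.8,"rot deg",np.degrees(R.from_matrix(T[:3,:3].T@Rt).as_rotvec()))
E
python3 - <<'E'
from h import *
go([.5425,-.185,.24],64)
print(proj("side",[[.5425,-.185,.24]]), "can",onz("scene",[[185,228]],0),onz("side",[[422,272]],0))
E
```

```text
shift [-11.376 -11.571  -0.011] max rows@.8: 14.463173866974712 rot deg [-0.095 -0.     0.06 ]
[[352.935 216.631]] can [[ 0.745 -0.226  0.   ]] [[ 0.741 -0.23   0.   ]]
```

```bash
python3 -m handwheel '[[-0.54,-0.55,0,0,0,0,1],[-0.54,-0.55,0,0,0,0,1],[-0.54,-0.55,0,0,0,0,1],[-0.54,-0.55,0,0,0,0,1],[-0.54,-0.55,0,0,0,0,1],[-0.54,-0.55,0,0,0,0,1],[-0.54,-0.55,0,0,0,0,1],[-0.54,-0.55,0,0,0,0,1]]' 60
python3 -m handwheel '[[-0.54,-0.55,0,0,0,0,1],[-0.54,-0.55,0,0,0,0,1],[-0.54,-0.55,0,0,0,0,1],[-0.54,-0.55,0,0,0,0,1],[-0.54,-0.55,0,0,0,0,1],[-0.54,-0.55,0,0,0,0,1],[-0.54,-0.55,0,0,0,0,1],[-0.54,-0.55,0,0,0,0,1]]'
python3 - <<'E'
from h import *
go([.5425,-.185,.24],64)
E
```

```text
time: 0.77
tcp_pos: [0.3824, 0.2902, 0.2392]
eef_rot: [0.224, 0.975, -0.0, -0.0]
wrist_force: [0.9, -0.1, 0.1]
gripper_width: 0.996
gripper_force: 0.0
time: 1.43
tcp_pos: [0.4803, -0.002, 0.2392]
eef_rot: [0.224, 0.974, 0.0, -0.0]
wrist_force: [0.1, -0.5, -0.6]
gripper_width: 0.999
gripper_force: 0.0
shift [-2.719 -2.747 -0.017] max rows@.8: 3.433663560060748 rot deg [-0.004 -0.021  0.057]
```

```bash
python3 -m handwheel '[[-0.54,-0.55,0,0,0,0,1],[-0.54,-0.55,0,0,0,0,1],[-0.54,-0.55,0,0,0,0,1],[-0.54,-0.55,0,0,0,0,1],[-0.54,-0.55,0,0,0,-0.11,1],[0,0,0,0,0,-0.11,1],[0,0,0,0,0,-0.11,1],[0,0,0,0,0,-0.11,1]]'
python3 - <<'E'
from h import *
T=pose(); im=vision.capture("wrist"); np.save("Tw1.npy",T); cv2.imwrite("pics/w1.png",im[...,::-1]); print(T)
E
```

```text
time: 2.1
tcp_pos: [0.5411, -0.1838, 0.2386]
eef_rot: [-0.006, 1.0, 0.0, -0.001]
wrist_force: [0.6, 0.6, -0.1]
gripper_width: 0.998
gripper_force: 0.0
[[-1.    -0.012 -0.001  0.541]
 [-0.012  1.     0.    -0.184]
 [ 0.001  0.    -1.     0.239]
 [ 0.     0.     0.     1.   ]]
```

View pics/w1.png

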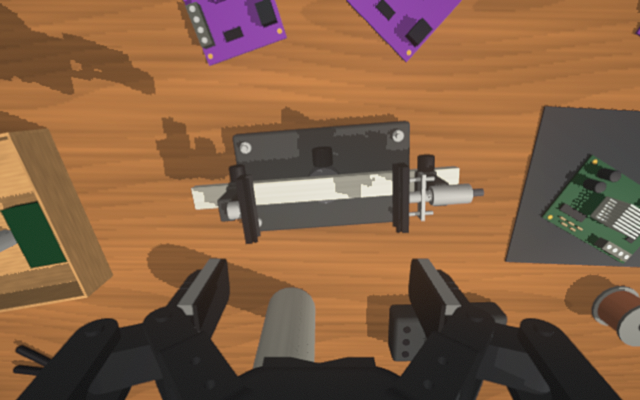

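The wrist view shows the holder's rail from (193,198) to (459,175), the fixed jaw bar at about (245,205) and the sprung jaw bar at about (401,198) with its spring barrel to the right. A second view, shifted 150 mm, will give heights.

```bash
python3 -m handwheel '[[0,0.6,0,0,0,0,1],[0,0.6,0,0,0,0,1],[0,0.6,0,0,0,0,1],[0,0.6,0,0,0,0,1],[0,0.6,0,0,0,0,1],[0,0,0,0,0,0,1],[0,0,0,0,0,0,1],[0,0,0,0,0,0,1]]'
python3 - <<'E'
from h import *
T=pose(); im=vision.capture("wrist"); np.save("Tw2.npy",T); cv2.imwrite("pics/w2.png",im[...,::-1]); print(T[:3,3])
a=cv2.imread("pics/w1.png"); b=im[...,::-1]
c=lambda im,x,y: cv2.resize(im[y:y+90,x:x+240],(800,300),interpolation=cv2.INTER_CUBIC)
cv2.imwrite("pics/m2.png",np.vstack([c(a,190,155),c(b,0,155)]))
E
```

```text
time: 2.82
tcp_pos: [0.5402, -0.0334, 0.2392]
eef_rot: [-0.003, 1.0, -0.0, -0.0]
wrist_force: [-1.0, -0.3, 0.2]
gripper_width: 1.0
gripper_force: 0.0
[ 0.54  -0.033  0.239]
```

View pics/m2.png

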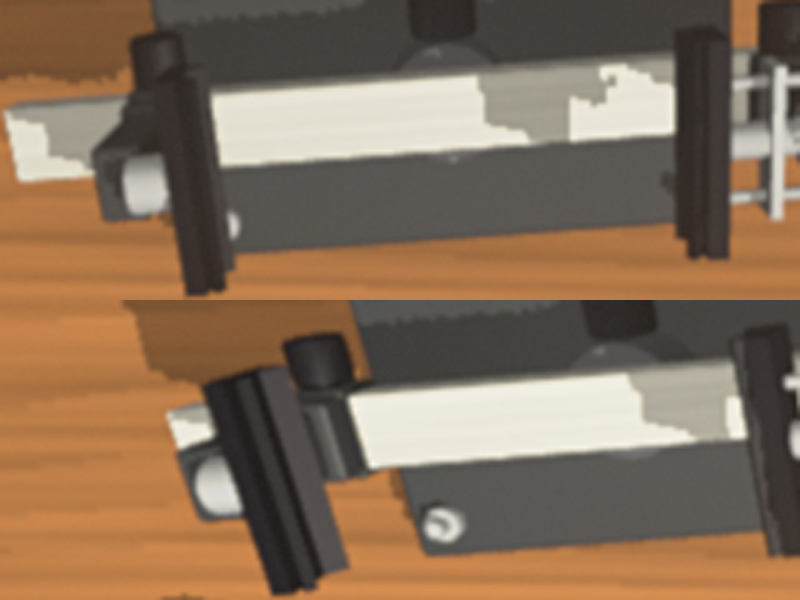

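Run:
```python
from h import *
T1,T2=np.load("Tw1.npy"),np.load("Tw2.npy")
s=.3
a=lambda x,y:[[190+x*s,155+y*s]]
b=lambda x,y:[[x*s,155+y*s]]
P=[]
for p,q in (((160,72),(207,85)),((188,293),(272,292))):
    X=tri([("wrist",a(*p),T1),("wrist",b(*q),T2)]); P.append(X)
    print(X,proj("wrist",X,T1)-a(*p),proj("wrist",X,T2)-b(*q),proj("side",X),proj("scene",X))
d=P[1]-P[0]; print(np.linalg.norm(d),"x-axis heading",np.degrees(np.arctan2(d[1],d[0])))
for nm,p in (("sprung back",[(727,37),(727,258)]),("sprung front?",[(675,32),(680,238)]),("fixed ridge",[(205,66),(232,268)])):
    X=onz("wrist",[a(*u)[0] for u in p],P[0][2],T1); e=X[1]-X[0]; print(nm,X,np.linalg.norm(e),np.degrees(np.arctan2(e[1],e[0])))
r=onz("wrist",[a(18,182)[0],a(670,132)[0]],.085,T1); e=r[1]-r[0]; print("rail",r,np.degrees(np.arctan2(e[1],e[0])))
r=onz("wrist",[a(5,108)[0],a(670,55)[0]],.085,T1); e=r[1]-r[0]; print("rail",r,np.degrees(np.arctan2(e[1],e[0])))
r=onz("wrist",[b(350,395-300)[0],b(730,365-300)[0]],.085,T2); e=r[1]-r[0]; print("rail2",r,np.degrees(np.arctan2(e[1],e[0])))
```

```text
[ 0.525 -0.251  0.116] [[0.073 1.977]] [[-0.171 -1.961]] [[356.54 272.41]] [[229.773 150.745]]
[ 0.585 -0.247  0.116] [[-0.003  0.085]] [[ 0.008 -0.084]] [[377.406 264.192]] [[215.995 159.586]]
0.05965945578949999 x-axis heading 3.498032528321034
sprung back [[ 0.513 -0.108  0.116]
 [ 0.573 -0.102  0.116]] 0.06029894291410023 5.7209199894521285
sprung front? [[ 0.512 -0.121  0.116]
 [ 0.567 -0.115  0.116]] 0.055802037035238665 6.2139590597417405
fixed ridge [[ 0.522 -0.239  0.116]
 [ 0.577 -0.235  0.116]] 0.05565842927305244 4.437364907467635
rail [[ 0.565 -0.303  0.085]
 [ 0.547 -0.113  0.085]] 95.3156874335351
rail [[ 0.542 -0.304  0.085]
 [ 0.524 -0.115  0.085]] 95.38247197217477
rail2 [[ 0.538 -0.237  0.085]
 [ 0.528 -0.126  0.085]] 94.97763112071084
```

Everything checks: bar width 59.7 mm, top at z≈0.116 (so groove z≈0.106), rail heading ≈95.2°. Now I go above the board.

Run:
```python
from h import *
go([.5875,.178,.13],62.7)
```

```text
shift [-0.97   4.24   2.179] max rows@.8: 5.299696773690604 rot deg [-0.059 -0.008 27.611]
```

```bash
python3 -m handwheel '[[-0.14,0.606,0.31,0,0,0,1],[-0.14,0.606,0.31,0,0,0,1],[-0.14,0.606,0.31,0,0,0,1],[-0.14,0.606,0.31,0,0,0,1],[-0.14,0.606,0.31,0,0,0,1],[-0.14,0.606,0.31,0,0,0,1],[-0.14,0.606,0.31,0,0,0,1],[0,0,0,0,0,0.11,1]]'
python3 -m handwheel '[[0,0,0,0,0,0.11,1],[0,0,0,0,0,0.11,1],[0,0,0,0,0,0.11,1],[0,0,0,0,0,0.02,1],[0,0,0,0,0,0,1],[0,0,0,0,0,0,1],[0,0,0,0,0,0,1],[0,0,0,0,0,0,1]]'
python3 - <<'E'
from h import *
T=pose(); im=vision.capture("wrist"); np.save("Tw3.npy",T); cv2.imwrite("pics/w3.png",im[...,::-1]); print(T)
E
```

```text
time: 3.53
tcp_pos: [0.5869, 0.1863, 0.1275]
eef_rot: [0.051, 0.999, 0.002, -0.002]
wrist_force: [0.2, 1.0, -0.4]
gripper_width: 1.003
gripper_force: 0.0
time: 4.2
tcp_pos: [0.5878, 0.1793, 0.1308]
eef_rot: [0.234, 0.972, 0.0, -0.0]
wrist_force: [-0.5, -0.3, 0.8]
gripper_width: 1.0
gripper_force: 0.0
[[-0.89   0.456 -0.     0.588]
 [ 0.456  0.89   0.     0.179]
 [ 0.     0.    -1.     0.131]
 [ 0.     0.     0.     1.   ]]
```

View pics/w3.png

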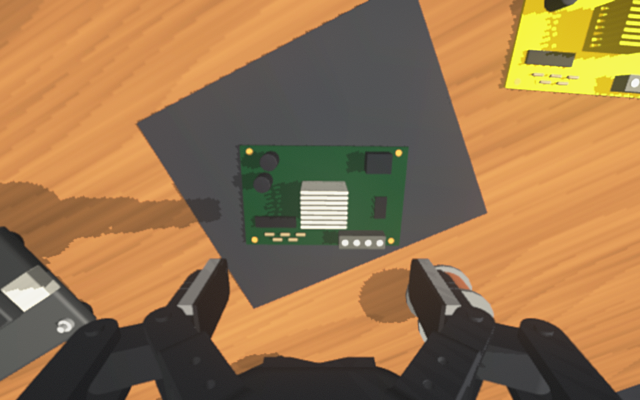

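The wrist view shows the board level in the frame, corners near (238,145), (407,147), (400,246), (246,242), with the heat sink at (324,207) and the spool near the right finger at (450,285).

Run:
```python
from h import *
T=np.load("Tw3.npy")
im=cv2.imread("pics/w3.png"); hsv=cv2.cvtColor(im,cv2.COLOR_BGR2HSV)
m=cv2.inRange(hsv,(45,70,30),(85,255,255)); m[:130]=0;m[255:]=0
ys,xs=np.where(m); r=cv2.minAreaRect(onz("wrist",np.c_[xs,ys],.0062,T)[:,:2].astype(np.float32)); print("board",r)
# heat sink top: light, unsaturated region
w=cv2.inRange(hsv,(0,0,140),(180,60,255)); w[:170]=0;w[235:]=0;w[:,:285]=0;w[:,365:]=0
ys,xs=np.where(w); X=onz("wrist",np.c_[xs,ys],.0382,T)[:,:2]; print("hs",cv2.minAreaRect(X.astype(np.float32)),xs.min(),xs.max(),ys.min(),ys.max())
c=np.r_[cv2.minAreaRect(X.astype(np.float32))[0],.0382]
print("in tool",T[:3,:3].T@(c-T[:3,3]))
for n,p in (("scene",[[351,276]]),("side",[[347,169]])):
    q=onz(n,p,.044)[0]; print("spool",q,"in tool",T[:3,:3].T@(q-T[:3,3]))
```

```text
board ((0.5899931788444519, 0.18322595953941345), (0.13952119648456573, 0.08970103412866592), 62.42982864379883)
hs ((0.5870055556297302, 0.184922993183136), (0.03696558251976967, 0.03722153604030609), 62.938804626464844) 300 348 182 228
in tool [0.003 0.005 0.093]
spool [0.722 0.229 0.044] in tool [-0.097  0.106  0.087]
spool [0.727 0.233 0.044] in tool [-0.099  0.111  0.087]
```

```bash
python3 -m handwheel '[[0,0.07,0.3,0,0,0,0.25],[0,0,0.4,0,0,0,0.25],[0,0,0.4,0,0,0,0.25],[0,0,0.4,0,0,0,0.25],[0,0,0.3,0,0,0,0.25],[0,0,0.25,0,0,0,0.25],[0,0,0.15,0,0,0,0.25],[0,0,0.06,0,0,0,0.25]]'
python3 - <<'E'
from h import *
T=pose(); print(T[:3,3]); im=vision.capture("wrist"); s=vision.capture("side")
c=lambda im,x,y,w,h: cv2.resize(im[y:y+h,x:x+w],(400,300),interpolation=cv2.INTER_CUBIC)
cv2.imwrite("pics/m3.png",np.hstack([c(im,160,100,320,240),c(s,265,145,100,75)])[...,::-1])
E
```

```text
time: 4.92
tcp_pos: [0.5887, 0.1825, 0.0167]
eef_rot: [0.235, 0.972, -0.0, -0.001]
wrist_force: [0.4, 0.1, -1.0]
gripper_width: 0.624
gripper_force: 0.0
[0.589 0.183 0.017]
```

View pics/m3.png

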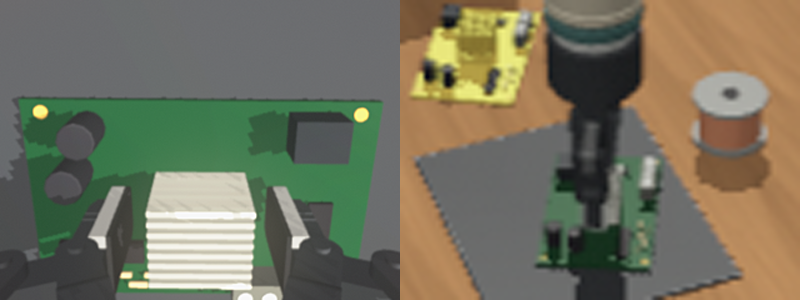

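The fingers straddle the heat sink (sink at mosaic x 147–255, pads at ~125 and ~275) and touch nothing. Closing now.

```bash
python3 -m handwheel '[[0,0,0,0,0,0,-1],[0,0,0,0,0,0,-1],[0,0,0,0,0,0,-1],[0,0,0,0,0,0,-1],[0,0,0,0,0,0,-1],[0,0,0,0,0,0,-1],[0,0,0,0,0,0,-1],[0,0,0,0,0,0,-1]]' 80
python3 -m handwheel '[[0,0,-0.2,0,0,0,-1],[0,0,-0.4,0,0,0,-1],[0,0,-0.6,0,0,0,-1],[0,0,-0.7,0,0,0,-1],[0,0,-0.7,0,0,0,-1],[0,0,-0.7,0,0,0,-1],[0,0,-0.4,0,0,0,-1],[0,0,0,0,0,0,-1]]'
python3 - <<'E'
from h import *
T=pose(); im=vision.capture("wrist"); np.save("Tw4.npy",T); cv2.imwrite("pics/w4.png",im[...,::-1])
hsv=cv2.cvtColor(np.ascontiguousarray(im[...,::-1]),cv2.COLOR_BGR2HSV)
m=cv2.inRange(hsv,(45,70,30),(85,255,255)); ys,xs=np.where(m); print(len(xs),xs.min(),xs.max(),ys.min(),ys.max())
for x in (220,280,340,400): q=np.where(m[:,x])[0]; print(x,q.min(),q.max())
# top edge of board plane in tool frame: assume board top at tool z = zt
for zt in (.010,.012):
    P=onz("wrist",[[xs.min(),np.median(ys[xs==xs.min()])],[xs.max(),np.median(ys[xs==xs.max()])]]+[[x,np.where(m[:,x])[0].min()] for x in (240,320,400)],T[2,3]-zt,T)
    print((P-T[:3,3])@T[:3,:3])
E
```

```text
time: 5.68
tcp_pos: [0.5902, 0.183, 0.019]
eef_rot: [0.235, 0.972, 0.001, 0.001]
wrist_force: [-0.7, 0.2, 6.6]
gripper_width: 0.404
gripper_force: 81.2
time: 6.35
tcp_pos: [0.5921, 0.1835, 0.2086]
eef_rot: [0.235, 0.972, 0.003, 0.004]
wrist_force: [0.1, -1.0, -0.8]
gripper_width: 0.404
gripper_force: 80.4
19301 176 461 176 329
220 176 287
280 176 329
340 177 328
400 178 289
[[ 0.045 -0.067  0.009]
 [ 0.044  0.069  0.01 ]
 [ 0.046 -0.036  0.009]
 [ 0.046  0.001  0.01 ]
 [ 0.045  0.039  0.01 ]]
[[ 0.044 -0.067  0.011]
 [ 0.043  0.07   0.012]
 [ 0.046 -0.037  0.011]
 [ 0.045  0.001  0.012]
 [ 0.045  0.04   0.012]]
```

Grasped: opening 34 mm, board edge at tool x ≈ 45 mm, so it is centred. Board_mid is at tool z ≈ 14.4 mm. Turn toward the rail heading while rising a little.

```bash
python3 -m handwheel '[[0,0,-0.1,0,0,-0.108,-1],[0,0,-0.1,0,0,-0.108,-1],[0,0,0,0,0,-0.108,-1],[0,0,0,0,0,-0.108,-1],[0,0,0,0,0,-0.108,-1],[0,0,0,0,0,0,-1],[0,0,0,0,0,0,-1],[0,0,0,0,0,0,-1]]'
cat >> h.py <<'E'
F=np.array([.5543,-.2447,.106]); A=np.radians(95.2)
a3=np.array([np.cos(A),np.sin(A),0]); x3=np.array([np.sin(A),-np.cos(A),0]); Z=np.array([0,0,1.])
BM=np.array([0.0005,0,.0144])   # board_mid in tool
def tcp_for(edge_y,edge_z,tip,mid_x=0):
    """TCP so that the sprung edge (board y=+70) is at rail coord edge_y, height edge_z over groove"""
    t=np.radians(tip); Rt=np.c_[np.cross(a3,-Z),a3,-Z]@R.from_rotvec([t,0,0]).as_matrix()
    return F+edge_y*a3+edge_z*Z+mid_x*x3-Rt@(BM+[0,.07,0])
def rep(st=None):
    st=st or robot.read_state(); T=pose(st)
    for n,o in (("mid",[0,0,0]),("sprung edge",[0,.07,0]),("fixed edge",[0,-.07,0])):
        d=T[:3,:3]@(BM+o)+T[:3,3]-F; print(n,"x,y,z mm",1e3*np.array([d@x3,d@a3,d[2]]))
    y=T[:3,1]; f=st["wrist_force"]; print("t",st["time"],"tip",np.degrees(np.arcsin(-y[2])),"roll",np.degrees(np.arcsin(T[2,0])),"yaw",np.degrees(np.arctan2(y[1],y[0])),"F along/x/z",f@a3,f@x3,f[2])
E
python3 - <<'E'
from h import *
rep(); go(tcp_for(.124,.030,9),95.2,0); print(tcp_for(.124,.03,9))
E
```

```text
time: 7.07
tcp_pos: [0.5886, 0.1825, 0.2118]
eef_rot: [-0.044, 0.999, -0.0, -0.001]
wrist_force: [-0.2, 0.1, -0.7]
gripper_width: 0.407
gripper_force: 80.4
mid x,y,z mm [ 72.353 422.28   91.404]
sprung edge x,y,z mm [ 72.488 492.28   91.373]
fixed edge x,y,z mm [ 72.218 352.281  91.434]
t 7.0667 tip 0.025004433668934355 roll 0.11476370922685057 yaw 95.08962214169803 F along/x/z 0.11495824441564892 -0.16648342029961755 -0.7419439048260137
shift [ 1.432 -7.306  1.019] max rows@.8: 9.132196648727943 rot deg [-0.025 -0.115 -0.11 ]
[ 0.55  -0.188  0.161]
```

```bash
python3 -m handwheel '[[0.143,-0.73,0,0,0,0,-1],[0.143,-0.73,0,0,0,0,-1],[0.143,-0.73,0,0,0,0,-1],[0.143,-0.73,0,0,0,0,-1],[0.143,-0.73,0,0,0,0,-1],[0.143,-0.73,0,0,0,0,-1],[0.143,-0.73,0,0,0,0,-1],[0.143,-0.73,0,0,0,0,-1]]'
python3 -m handwheel '[[0.143,-0.73,0.1,0,0,0,-1],[0.143,-0.73,0.2,0,0,0,-1],[0,0,0.3,0,0,0,-1],[0,0,0.3,0,0,0,-1],[0,0,0.12,0,0,0,-1],[0,0,0,0.075,0,0,-1],[0,0,0,0.075,0,0,-1],[0,0,0,0,0,0,-1]]'
python3 - <<'E'
from h import *
rep(); go(tcp_for(.124,0,9),95.2,9)
T=pose(); im=vision.capture("wrist"); s=vision.capture("side"); sc=vision.capture("scene")
for n,i in (("w5",im),("s5",s),("c5",sc)): cv2.imwrite(f"pics/{n}.png",i[...,::-1])
c=lambda im,x,y,w,h: cv2.resize(im[y:y+h,x:x+w],(400,300),interpolation=cv2.INTER_CUBIC)
cv2.imwrite("pics/m4.png",np.vstack([np.hstack([c(im,110,90,400,300),c(s,290,190,120,90)]),np.hstack([c(sc,180,110,140,105),c(s,300,205,100,75)])])[...,::-1])
E
```

```text
time: 7.73
tcp_pos: [0.5584, -0.1149, 0.2126]
eef_rot: [-0.045, 0.999, -0.0, -0.0]
wrist_force: [0.8, -1.0, -1.9]
gripper_width: 0.41
gripper_force: 80.5
time: 8.4
tcp_pos: [0.5523, -0.1811, 0.1611]
eef_rot: [-0.05, 0.996, -0.078, 0.003]
wrist_force: [-0.5, 2.3, -2.3]
gripper_width: 0.406
gripper_force: 80.7
mid x,y,z mm [ 3.243 61.295 40.892]
sprung edge x,y,z mm [  2.637 130.442  30.012]
fixed edge x,y,z mm [ 3.849 -7.851 51.772]
t 8.4 tip 8.941777997675857 roll 0.051173788423013136 yaw 95.70211293226782 F along/x/z 2.2932666149319014 -0.3369886361990773 -2.2953253129280418
shift [ 0.065 -0.033  0.612] max rows@.8: 0.7644069207906049 rot deg [0.058 0.026 0.496]
```

View pics/m4.png

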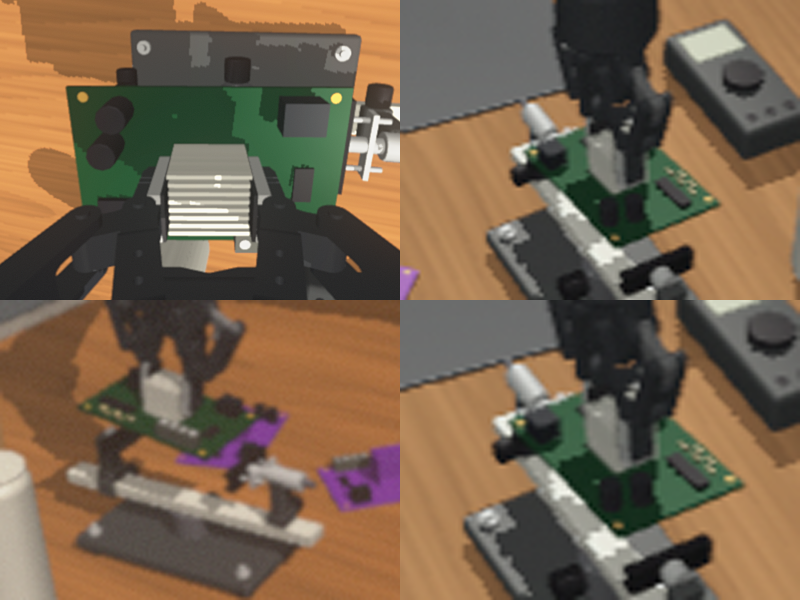

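The board is held tipped above the holder: sprung edge low by the barrel jaw, far edge high over the fixed jaw, heat sink firmly between the pads. I'm lowering it to groove height, short of the sprung jaw.

```bash
python3 -m handwheel '[[0.035,-0.03,0,0,0,0.008,-1],[0.03,0,0.1,0,0,0,-1],[0,0,0.12,0,0,0,-1],[0,0,0.12,0,0,0,-1],[0,0,0.12,0,0,0,-1],[0,0,0.1,0,0,0,-1],[0,0,0.05,0,0,0,-1],[0,0,0,0,0,0,-1]]'
python3 - <<'E'
from h import *
rep(); go(tcp_for(.124,0,9),95.2,9)
T=pose(); im=vision.capture("wrist"); s=vision.capture("side"); sc=vision.capture("scene")
c=lambda im,x,y,w,h: cv2.resize(im[y:y+h,x:x+w],(400,300),interpolation=cv2.INTER_CUBIC)
cv2.imwrite("pics/m5.png",np.vstack([np.hstack([c(im,110,90,400,300),c(im,400,130,80,60)]),np.hstack([c(sc,190,130,112,84),c(s,310,215,80,60)])])[...,::-1])
E
```

```text
time: 9.22
tcp_pos: [0.5483, -0.1938, 0.1309]
eef_rot: [-0.041, 0.996, -0.078, 0.003]
wrist_force: [-0.2, 0.5, -2.1]
gripper_width: 0.405
gripper_force: 80.7
mid x,y,z mm [-1.895 48.993 10.689]
sprung edge x,y,z mm [ -1.377 118.135  -0.226]
fixed edge x,y,z mm [ -2.412 -20.149  21.604]
t 9.2167 tip 8.970576478172008 roll 0.017950921318479716 yaw 94.771275633236 F along/x/z 0.4619870688375405 -0.10911292368780946 -2.07197530521761
shift [-0.037  0.116 -0.024] max rows@.8: 0.14452264622360786 rot deg [ 0.029 -0.085 -0.423]
```

View pics/m5.png

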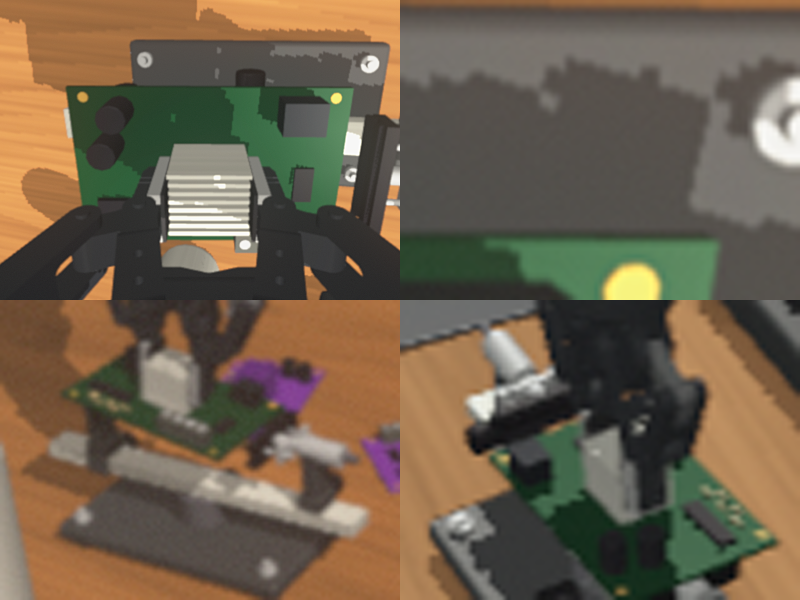

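Now the board edge (mosaic x≈347) stands about 13 mm short of the sprung bar (x≈365). I'll check the predicted bar corner against the picture.

Run:
```python
from h import *
T=pose()
for y in (131,136,140.3): 
  p=proj("wrist",[F+y/1e3*a3-.03*x3+dz*Z for dz in (.01,0,-.01)],T)
  print(y,(p-[110,90]).tolist())
rep()
go(tcp_for(.129,.0,9),95.2,9)
```

```text
131 [[378.10735865178196, 121.38365503259763], [371.01836396254225, 114.65656060448131], [364.7346872120462, 108.69522368104461]]
136 [[389.5270326833888, 121.88629646019663], [381.7146589932473, 115.09756162458962], [374.7933774516722, 109.08485645916647]]
140.3 [[399.43592018336545, 122.32239698119133], [390.99115585103425, 115.48005988248474], [383.51294691895896, 109.42270437648935]]
mid x,y,z mm [-1.111 49.046 11.765]
sprung edge x,y,z mm [ -0.604 118.183   0.814]
fixed edge x,y,z mm [ -1.617 -20.09   22.715]
t 9.3667 tip 9.000041045773397 roll -0.09009643396569122 yaw 94.78010995373987 F along/x/z 0.1280999748198814 0.30300511232930993 -1.9257832500120515
shift [-0.021  0.216 -0.018] max rows@.8: 0.27052447671578433 rot deg [-0.     0.026 -0.415]
```

Run:
```python
import cv2,numpy as np
g=cv2.cvtColor(cv2.imread("pics/m5.png"),cv2.COLOR_BGR2GRAY)
print("cols",list(range(352,400,2)))
for y in list(range(104,134,2))+[150,170]: print(y,g[y,352:400:2])
```

```text
cols [352, 354, 356, 358, 360, 362, 364, 366, 368, 370, 372, 374, 376, 378, 380, 382, 384, 386, 388, 390, 392, 394, 396, 398]
104 [ 85  82  83  83  84  83  84  84  85  83  84  84  85  80 115 172 172 173
 172 172 172 173 172 174]
106 [ 81  83  83  83  84  83  82  83  83  84  84  84  84  79 128 172 170 171
 172 172 172 173 172 173]
108 [ 82  84  82  83  83  84  84  84  84  83  83  83  84  79 146 172 170 170
 171 172 172 173 172 173]
110 [ 82  83  83  83  84  83  83  84  84  84  85  85  83  82 162 173 172 172
 171 172 173 171 172 175]
112 [ 84  83  84  83  83  83  83  85  85  85  84  85  82  89 169 172 172 170
 170 171 170 171 171 173]
114 [ 81  83  83  83  82  83  83  72  69  77  78  63  64  71 117 121 125 160
 167 167 166 167 169 172]
116 [ 99 100  94  94  94  91  83  54  54  55  54  54  53  53  53  51  52  83
 145 163 162 162 163 160]
118 [146 145 145 145 145 141 109  53  56  57  56  55  56  54  54  55  55  52
  71 133 157 156 159 143]
120 [150 149 149 148 149 149  96  53  55  56  56  57  57  52  54  55  55  55
  53  63 112 142 147 126]
122 [191 189 186 185 183 183  95  53  56  56  57  56  55  52  55  55  55  56
  54  55  58 101 146 134]
124 [208 208 207 208 208 204  89  54  55  57  56  56  54  56  55  55  55  56
  55  57  56  55  76  87]
126 [210 210 209 208 210 200  72  54  56  56  57  55  55  55  63  63  57  55
  60  59  60  58  57  60]
128 [208 209 208 207 210 196  53  56  56  56  55  55  55  57  68  62  55  56
  84  83  86  84  84  83]
130 [203 204 204 203 205 174  52  55  55  56  56  55  55  60  68  59  54  63
  87  88  88  89  89  91]
132 [220 203 204 205 207 144  50  55  55  57  56  56  54  60  68  58  54  67
  88  88  88  87  89  90]
150 [247 247 247 253 128  53  57  57  57  56  56  57  67  60  56  56  84  86
  86  87  88  87 111 190]
170 [244 248 187  48  53  55  54  54  53  54  65  68  57  53  80  83  84  84
  84  84 115 174 174 172]
```

```bash
python3 - <<'E'
from h import *
T=pose()
def f(name,px,z,n="wrist",T=T):
    P=onz(n,px,F[2]+z,T)-F; print(name,z,[(round(1e3*p@x3,1),round(1e3*p@a3,1)) for p in P])
o=lambda l:[[110+x,90+y] for x,y in l]
for z in (.007,.01,.013):
    f("top front",o([(387,128),(384,150),(379.5,170)]),z); f("top back",o([(396,150),(392,170)]),z)
f("ridge",o([(381,130),(376.5,150),(373,170)]),.003);f("ridge",o([(381,130),(376.5,150),(373,170)]),-.003)
f("front low",o([(364,126),(360.5,150),(357,170)]),-.01)
f("back bottom corner",o([(397,125)]),-.01)
E
python3 - <<'E'
import cv2,numpy as np
g=cv2.cvtColor(cv2.imread("pics/w1.png"),cv2.COLOR_BGR2GRAY)
for y in (170,185,205,220): print(y,"sprung",g[y,388:412],"fixed",g[y,234:264])
E
```

```text
top front 0.007 [(np.float64(-25.8), np.float64(136.6)), (np.float64(-14.3), np.float64(137.1)), (np.float64(-3.3), np.float64(136.7))]
top back 0.007 [(np.float64(-14.7), np.float64(142.5)), (np.float64(-3.8), np.float64(142.5))]
top front 0.01 [(np.float64(-26.9), np.float64(135.4)), (np.float64(-15.6), np.float64(135.8)), (np.float64(-4.8), np.float64(135.4))]
top back 0.01 [(np.float64(-16.0), np.float64(141.1)), (np.float64(-5.3), np.float64(141.1))]
top front 0.013 [(np.float64(-28.0), np.float64(134.1)), (np.float64(-16.9), np.float64(134.6)), (np.float64(-6.3), np.float64(134.2))]
top back 0.013 [(np.float64(-17.3), np.float64(139.8)), (np.float64(-6.8), np.float64(139.7))]
ridge 0.003 [(np.float64(-23.2), np.float64(135.7)), (np.float64(-12.3), np.float64(135.2)), (np.float64(-1.0), np.float64(135.2))]
ridge -0.003 [(np.float64(-21.0), np.float64(138.1)), (np.float64(-9.7), np.float64(137.6)), (np.float64(2.0), np.float64(137.6))]
front low -0.01 [(np.float64(-20.3), np.float64(132.0)), (np.float64(-6.1), np.float64(132.1)), (np.float64(6.2), np.float64(131.9))]
back bottom 
[... 279 characters left out ...]
230 234 232 153  69  40  43  44  44  48  52  50  45  49  59  59  61
  59  58  68 110 150 159] fixed [ 55  53  51  51  51  51  50  52  49  46  44  43  45  47  51  56  65  65
  84 155 220 229 227 227 227 227 227 228 228 228]
205 sprung [ 89  89  88  88  73  51  45  46  45  45  50  51  49  44  51  58  60  60
  59  57  73 109 130 132] fixed [148 149 147 142 129  88  54  48  52  52  53  50  47  45  46  46  50  51
  58  67  66  79 111 119 117 114 108 104 103  98]
220 sprung [ 87  86  87  84  68  50  44  45  45  45  48  49  46  47  53  58  59  60
  59  58  72 110 132 134] fixed [ 94 113 123 108  95  93  90  76  57  52  51  51  52  51  49  47  45  47
  49  50  55  66  68  82 135 180 168 129  94  84]
```

Both views agree on the cross-section: a 5 mm back plate with sloped lips in front. The sprung groove floor is at about 135.6 mm and the jaws' middle about 1.5 mm to +x. Ease the edge in.

```bash
sed -i 's/F=np.array(\[.5543,-.2447,.106\])/F=np.array([.5555,-.2446,.106])/' h.py
python3 -m handwheel '[[-0.025,0.03,-0.005,0,0,-0.007,-1],[-0.025,0.05,-0.005,0,0,0,-1],[0,0.05,-0.005,0,0,0,-1],[0,0.05,-0.005,0,0,0,-1],[0,0.05,-0.005,0,0,0,-1],[0,0.045,-0.005,0,0,0,-1],[0,0.03,-0.005,0,0,0,-1],[0,0,0,0,0,0,-1]]'
python3 -c "from h import *; rep()"
```

```text
time: 10.03
tcp_pos: [0.5499, -0.1783, 0.1313]
eef_rot: [-0.045, 0.996, -0.079, 0.004]
wrist_force: [0.4, -0.2, -2.5]
gripper_width: 0.407
gripper_force: 80.6
mid x,y,z mm [-0.041 64.229 11.076]
sprung edge x,y,z mm [ -0.054 133.362   0.093]
fixed edge x,y,z mm [-0.028 -4.904 22.058]
t 10.0333 tip 9.026543310433055 roll -0.005821165517556301 yaw 95.21050254586659 F along/x/z -0.20677267435971877 0.42678024529508907 -2.4767493514933436
```

```bash
python3 -m handwheel '[[0,0.01,-0.0016,0,0,0,-1],[0,0.01,-0.0016,0,0,0,-1],[0,0.01,-0.0016,0,0,0,-1],[0,0.01,-0.0016,0,0,0,-1],[0,0.01,-0.0016,0,0,0,-1],[0,0.01,-0.0016,0,0,0,-1],[0,0.01,-0.0016,0,0,0,-1],[0,0.01,-0.0016,0,0,0,-1]]'
python3 -c "from h import *; rep()"
```

```text
time: 10.7
tcp_pos: [0.5496, -0.1753, 0.1314]
eef_rot: [-0.045, 0.996, -0.079, 0.004]
wrist_force: [1.1, -6.0, -2.4]
gripper_width: 0.409
gripper_force: 80.4
mid x,y,z mm [-0.05  67.242 11.201]
sprung edge x,y,z mm [  0.002 136.366   0.161]
fixed edge x,y,z mm [-0.101 -1.882 22.24 ]
t 10.7 tip 9.073834917958457 roll -0.024834298964634606 yaw 95.15706307763502 F along/x/z -6.045265175406567 0.5476173494133348 -2.401842693648149
```

```bash
python3 -m handwheel '[[0,0.01,-0.0016,0,0,0,-1],[0,0.01,-0.0016,0,0,0,-1],[0,0.01,-0.0016,0,0,0,-1],[0,0.01,-0.0016,0,0,0,-1],[0,0.01,-0.0016,0,0,0,-1],[0,0.01,-0.0016,0,0,0,-1],[0,0,0,0,0,0,-1],[0,0,0,0,0,0,-1]]'
python3 -c "from h import *; rep()"
```

```text
time: 11.37
tcp_pos: [0.5494, -0.1733, 0.1315]
eef_rot: [-0.045, 0.996, -0.08, 0.004]
wrist_force: [1.3, -7.5, -3.9]
gripper_width: 0.405
gripper_force: 80.4
mid x,y,z mm [-0.114 69.262 11.322]
sprung edge x,y,z mm [ -0.018 138.373   0.204]
fixed edge x,y,z mm [-0.211  0.15  22.439]
t 11.3667 tip 9.138439007582624 roll -0.03629159336646678 yaw 95.12009745597015 F along/x/z -7.564829173522888 0.6064612455058411 -3.889046064269425
```

```bash
python3 -m handwheel '[[0,0.012,-0.0019,0,0,0,-1],[0,0.012,-0.0019,0,0,0,-1],[0,0.012,-0.0019,0,0,0,-1],[0,0.012,-0.0019,0,0,0,-1],[0,0.012,-0.0019,0,0,0,-1],[0,0.012,-0.0019,0,0,0,-1],[0,0,0,0,0,0,-1],[0,0,0,0,0,0,-1]]'
python3 -c "from h import *; rep()"
python3 -m handwheel '[[0,0,0,0,0,0,-1],[0,0,0,0,0,0,-1],[0,0,0,0,0,0,-1],[0,0,0,0,0,0,-1],[0,0,0,0,0,0,-1],[0,0,0,0,0,0,-1],[0,0,0,0,0,0,-1],[0,0,0,0,0,0,-1]]'
python3 -c "from h import *; rep()"
```

```text
time: 12.03
tcp_pos: [0.5491, -0.1709, 0.1317]
eef_rot: [-0.044, 0.996, -0.08, 0.004]
wrist_force: [0.4, -9.2, -2.8]
gripper_width: 0.406
gripper_force: 80.3
mid x,y,z mm [-0.174 71.714 11.447]
sprung edge x,y,z mm [ -0.04  140.809   0.233]
fixed edge x,y,z mm [-0.309  2.618 22.662]
t 12.0333 tip 9.21881190252398 roll -0.0465919246114707 yaw 95.08857214484743 F along/x/z -9.152671305423473 -0.4079001392990462 -2.789462117728573
time: 12.7
tcp_pos: [0.5491, -0.1709, 0.1317]
eef_rot: [-0.044, 0.996, -0.08, 0.004]
wrist_force: [2.1, -10.2, -2.7]
gripper_width: 0.404
gripper_force: 80.3
mid x,y,z mm [-0.163 71.698 11.451]
sprung edge x,y,z mm [ -0.024 140.794   0.237]
fixed edge x,y,z mm [-0.301  2.602 22.664]
t 12.7 tip 9.218187590420214 roll -0.0492364654384312 yaw 95.08528754543806 F along/x/z -10.383682763790686 1.1543978992541615 -2.732726817745809
```

```bash
python3 -m handwheel '[[0,0.01,-0.0016,0,0,0,-1],[0,0.01,-0.0016,0,0,0,-1],[0,0.01,-0.0016,0,0,0,-1],[0,0.01,-0.0016,0,0,0,-1],[0,0.01,-0.0016,0,0,0,-1],[0,0.01,-0.0016,0,0,0,-1],[0,0.01,-0.0016,0,0,0,-1],[0,0,0,0,0,0,-1]]'
python3 -c "from h import *; rep(); vision.capture('scene'); rep()" | grep -E "sprung|^t"
```

```text
time: 13.37
tcp_pos: [0.5489, -0.1685, 0.1318]
eef_rot: [-0.044, 0.996, -0.081, 0.004]
wrist_force: [2.0, -11.9, -4.4]
gripper_width: 0.409
gripper_force: 80.3
sprung edge x,y,z mm [  0.006 143.16    0.3  ]
t 13.3667 tip 9.297804274212112 roll -0.06498625697624888 yaw 95.05126323434696 F along/x/z -12.02146157865955 0.9467634732366979 -4.403850280986087
sprung edge x,y,z mm [  0.004 143.161   0.297]
t 13.4167 tip 9.295674553160405 roll -0.06391899797715071 yaw 95.0501285748321 F along/x/z -11.818361221927589 -0.2961852408798813 -5.290247084909564
```

```bash
python3 -m handwheel '[[0,0.008,-0.0013,0,0,0,-1],[0,0.008,-0.0013,0,0,0,-1],[0,0.008,-0.0013,0,0,0,-1],[0,-0.005,0.0244,-0.0167,0,0,-1],[0,-0.005,0.0244,-0.0167,0,0,-1],[0,-0.005,0.0244,-0.0167,0,0,-1],[0,-0.005,0.0244,-0.0167,0,0,-1],[0,0,0,0,0,0,-1]]'
python3 -c "from h import *; rep(); vision.capture('scene'); rep()"
```

```text
time: 14.08
tcp_pos: [0.5489, -0.1705, 0.127]
eef_rot: [-0.043, 0.998, -0.046, 0.003]
wrist_force: [1.4, -11.6, -3.9]
gripper_width: 0.405
gripper_force: 80.7
mid x,y,z mm [-0.32  73.018  6.683]
sprung edge x,y,z mm [ -0.007 142.717   0.205]
fixed edge x,y,z mm [-0.632  3.319 13.16 ]
t 14.0833 tip 5.30946675417533 roll -0.09331988886407616 yaw 94.9431150104648 F along/x/z -11.695961571833756 0.29217770327922504 -3.87697905431874
mid x,y,z mm [-0.222 73.422  6.74 ]
sprung edge x,y,z mm [  0.053 143.12    0.247]
fixed edge x,y,z mm [-0.497  3.725 13.233]
t 14.1333 tip 5.322349184672222 roll -0.09674709779720882 yaw 94.97376517626826 F along/x/z -12.440486471506075 0.7013332635746269 -2.7712928983409513
```

```bash
python3 -m handwheel '[[0,0.009,-0.0008,0,0,0,-1],[0,0.009,-0.0008,0,0,0,-1],[0,0.009,-0.0008,0,0,0,-1],[0,0,0,0,0,0,-1],[0,-0.004,0.018,-0.0125,0,0,-1],[0,-0.004,0.018,-0.0125,0,0,-1],[0,0,0,0,0,0,-1],[0,0,0,0,0,0,-1]]'
python3 -c "from h import *; rep(); vision.capture('scene'); rep()"
```

```text
time: 14.8
tcp_pos: [0.5489, -0.1696, 0.1253]
eef_rot: [-0.044, 0.998, -0.034, 0.002]
wrist_force: [1.3, -13.6, -3.5]
gripper_width: 0.401
gripper_force: 80.8
mid x,y,z mm [-0.242 74.348  4.935]
sprung edge x,y,z mm [  0.002 144.188   0.205]
fixed edge x,y,z mm [-0.486  4.508  9.665]
t 14.8 tip 3.874499408319902 roll -0.09312204271676428 yaw 94.9997376405007 F along/x/z -13.656870505683022 0.09330463569497219 -3.4643122815736094
mid x,y,z mm [-0.188 74.42   4.961]
sprung edge x,y,z mm [  0.043 144.259   0.225]
fixed edge x,y,z mm [-0.42   4.581  9.698]
t 14.85 tip 3.880054836538547 roll -0.0975433655799544 yaw 95.01034103667367 F along/x/z -13.346436020977677 0.11980502625263915 -5.590226173132705
```

```bash
python3 -m handwheel '[[0,-0.004,0.018,-0.0125,0,0,-1],[0,0,0,0,0,0,-1],[0,-0.004,0.018,-0.0125,0,0,-1],[0,0,0,0,0,0,-1],[0,0,0,0,0,0,-1],[0,0,0,0,0,0,-1],[0,0,0,0,0,0,-1],[0,0,0,0,0,0,-1]]'
python3 -c "from h import *; rep(); vision.capture('scene'); rep()"
```

```text
time: 15.52
tcp_pos: [0.549, -0.17, 0.1235]
eef_rot: [-0.044, 0.999, -0.021, 0.002]
wrist_force: [0.2, -13.5, -2.9]
gripper_width: 0.402
gripper_force: 80.7
mid x,y,z mm [-0.166 74.299  3.134]
sprung edge x,y,z mm [  0.04  144.238   0.205]
fixed edge x,y,z mm [-0.373  4.361  6.064]
t 15.5167 tip 2.398874603554562 roll -0.10003280318838075 yaw 95.03102026943135 F along/x/z -13.449628490788083 -1.0319812661130856 -2.902934634134256
mid x,y,z mm [-0.115 74.31   3.158]
sprung edge x,y,z mm [  0.089 144.249   0.226]
fixed edge x,y,z mm [-0.319  4.372  6.09 ]
t 15.5667 tip 2.4005359118701524 roll -0.10626944487025745 yaw 95.03290901685492 F along/x/z -12.448868321574434 0.11816548458028107 -3.960205908980609
```

```bash
python3 -m handwheel '[[0,-0.004,0.018,-0.0125,0,0,-1],[0,0,0,0,0,0,-1],[0,-0.004,0.018,-0.0125,0,0,-1],[0,0,0,0,0,0,-1],[0,-0.004,0.0195,-0.0133,0,0,-1],[0,0,0,0,0,0,-1],[0,0,0,0,0,0,-1],[0,0,0,0,0,0,-1]]'
python3 -c "from h import *; rep(); im=vision.capture('scene'); s=vision.capture('side'); rep()
c=lambda im,x,y,w,h: cv2.resize(im[y:y+h,x:x+w],(400,300),interpolation=cv2.INTER_CUBIC)
cv2.imwrite('pics/m6.png',np.hstack([c(im,195,140,108,81),c(s,310,215,88,66)])[...,::-1])"
```

```text
time: 16.23
tcp_pos: [0.5491, -0.1708, 0.1207]
eef_rot: [-0.044, 0.999, -0.001, 0.001]
wrist_force: [1.2, -13.6, -3.0]
gripper_width: 0.409
gripper_force: 80.9
mid x,y,z mm [-0.111 74.089  0.32 ]
sprung edge x,y,z mm [  0.097 144.089   0.184]
fixed edge x,y,z mm [-0.319  4.09   0.456]
t 16.2333 tip 0.11139284320937143 roll -0.11246230569618673 yaw 95.02981418986172 F along/x/z -13.662154915946374 -0.07952452912880247 -3.0407898678097127
mid x,y,z mm [-0.134 74.101  0.329]
sprung edge x,y,z mm [  0.059 144.101   0.186]
fixed edge x,y,z mm [-0.327  4.102  0.473]
t 16.3333 tip 0.11766443436302439 roll -0.10864695329827084 yaw 95.04192220836482 F along/x/z -13.446539962766709 -0.009240430886208741 -2.9464263197226432
```

```bash
python3 -m handwheel '[[0,-0.0115,0,0,0,0,-1],[0,-0.0115,0,0,0,0,-1],[0,-0.0115,0,0,0,0,-1],[0,-0.0115,0,0,0,0,-1],[0,-0.0115,0,0,0,0,-1],[0,-0.0115,0,0,0,0,-1],[0,-0.0115,0,0,0,0,-1],[0,-0.0115,0,0,0,0,-1]]'
python3 -c "from h import *; rep()"
python3 -m handwheel '[[0,-0.01,0,0,0,0,-1],[0,-0.01,0,0,0,0,-1],[0,0,0,0,0,0,-1],[0,0,0,0,0,0,-1],[0,0,0,0,0,0,-1],[0,0,0,0,0,0,-1],[0,0,0,0,0,0,-1],[0,0,0,0,0,0,-1]]'
python3 -c "from h import *; rep()"
```

```text
time: 17.0
tcp_pos: [0.5494, -0.1737, 0.1206]
eef_rot: [-0.044, 0.999, 0.0, 0.001]
wrist_force: [0.3, -9.9, -2.7]
gripper_width: 0.406
gripper_force: 80.8
mid x,y,z mm [-0.091 71.205  0.167]
sprung edge x,y,z mm [  0.044 141.204   0.167]
fixed edge x,y,z mm [-0.225  1.205  0.167]
t 17.0 tip -0.00011243855199740443 roll -0.08359357865861727 yaw 95.09029814743313 F along/x/z -9.921317692290447 -0.6408294666778199 -2.72564976543863
time: 17.67
tcp_pos: [0.5495, -0.1743, 0.1206]
eef_rot: [-0.044, 0.999, 0.0, 0.001]
wrist_force: [0.3, -10.2, -2.7]
gripper_width: 0.403
gripper_force: 80.8
mid x,y,z mm [-0.044 70.535  0.154]
sprung edge x,y,z mm [  0.078 140.535   0.176]
fixed edge x,y,z mm [-0.167  0.535  0.133]
t 17.6667 tip -0.017752303768683933 roll -0.08306477636280923 yaw 95.09969232630515 F along/x/z -10.177077879666758 -0.6742787176925005 -2.684564119448003
```

```bash
python3 -m handwheel '[[0,-0.01,0,0,0,0,-1],[0,-0.01,0,0,0,0,-1],[0,-0.01,0,0,0,0,-1],[0,-0.01,0,0,0,0,-1],[0,-0.01,0,0,0,0,-1],[0,0,0,0,0,0,-1],[0,0,0,0,0,0,-1],[0,0,0,0,0,0,-1]]'
python3 -c "from h import *; rep()"
python3 -m handwheel '[[0,-0.01,0,0,0,0,-1],[0,-0.01,0,0,0,0,-1],[0,-0.01,0,0,0,0,-1],[0,0,0,0,0,0,-1],[0,0,0,0,0,0,-1],[0,0,0,0,0,0,-1],[0,0,0,0,0,0,-1],[0,0,0,0,0,0,-1]]'
python3 -c "from h import *; rep()"
```

```text
time: 18.33
tcp_pos: [0.5497, -0.1759, 0.1204]
eef_rot: [-0.045, 0.999, 0.001, 0.001]
wrist_force: [1.1, -7.8, -2.2]
gripper_width: 0.405
gripper_force: 80.9
mid x,y,z mm [-0.061 68.961  0.039]
sprung edge x,y,z mm [  0.035 138.961   0.143]
fixed edge x,y,z mm [-0.156 -1.039 -0.065]
t 18.3333 tip -0.08512260897860899 roll -0.06359915567446216 yaw 95.1218512948252 F along/x/z -7.90387539925555 0.4116298061668028 -2.1537974184113233
time: 19.0
tcp_pos: [0.5498, -0.1767, 0.1204]
eef_rot: [-0.045, 0.999, 0.001, 0.0]
wrist_force: [1.2, -7.3, -2.6]
gripper_width: 0.403
gripper_force: 81.0
mid x,y,z mm [-0.034 68.177 -0.019]
sprung edge x,y,z mm [  0.039 138.177   0.145]
fixed edge x,y,z mm [-0.106 -1.822 -0.182]
t 19.0 tip -0.13407853382037457 roll -0.05365589094939792 yaw 95.14057741404234 F along/x/z -7.33892304175528 0.5328785233084038 -2.6221562111990333
```

```bash
for i in 1 2; do python3 -m handwheel '[[0,-0.01,0,0,0,0,-1],[0,-0.01,0,0,0,0,-1],[0,-0.01,0,0,0,0,-1],[0,0,0,0,0,0,-1],[0,0,0,0,0,0,-1],[0,0,0,0,0,0,-1],[0,0,0,0,0,0,-1],[0,0,0,0,0,0,-1]]' >/dev/null
python3 -c "from h import *; rep()"; done
```

```text
mid x,y,z mm [-0.029 68.092 -0.141]
sprung edge x,y,z mm [ -0.008 138.091   0.144]
fixed edge x,y,z mm [-0.051 -1.907 -0.425]
t 19.6667 tip -0.23312490009520734 roll -0.026912994035390204 yaw 95.18213450849917 F along/x/z -5.264486288193572 -0.22594845684754122 -1.9929359651546612
mid x,y,z mm [ 0.046 68.006 -0.207]
sprung edge x,y,z mm [  0.028 138.005   0.203]
fixed edge x,y,z mm [ 0.065 -1.993 -0.617]
t 20.3333 tip -0.335713340043159 roll -0.007648048902127924 yaw 95.21488304930458 F along/x/z -2.5669474019546423 -0.4143262890089124 -1.694491321071296
```

The fixed jaw has taken over: the position stopped while the force dropped. I'll ease off the rest, then take the last look before letting go.

```bash
python3 -m handwheel '[[0,-0.01,0,0,0,0,-1],[0,-0.01,0,0,0,0,-1],[0,-0.01,0,0,0,0,-1],[0,0,0,0,0,0,-1],[0,0,0,0,0,0,-1],[0,0,0,0,0,0,-1],[0,0,0,0,0,0,-1],[0,0,0,0,0,0,-1]]'
python3 - <<'E'
from h import *
rep(); w=vision.capture("wrist"); s=vision.capture("side"); sc=vision.capture("scene")
c=lambda im,x,y,w,h: cv2.resize(im[y:y+h,x:x+w],(400,300),interpolation=cv2.INTER_CUBIC)
cv2.imwrite("pics/m7.png",np.vstack([np.hstack([c(w,160,120,160,120),c(w,400,120,160,120)]),np.hstack([c(sc,195,140,108,81),c(s,310,215,88,66)])])[...,::-1])
E
```

```text
time: 21.0
tcp_pos: [0.5499, -0.177, 0.1201]
eef_rot: [-0.046, 0.999, 0.004, -0.0]
wrist_force: [-0.8, 5.5, 0.7]
gripper_width: 0.406
gripper_force: 81.6
mid x,y,z mm [ 0.03  67.955 -0.274]
sprung edge x,y,z mm [ -0.042 137.953   0.256]
fixed edge x,y,z mm [ 0.102 -2.043 -0.804]
t 21.0 tip -0.4336826567274827 roll 0.020550745591803168 yaw 95.25921990638075 F along/x/z 5.532060885713766 -0.26871274552586283 0.6945203728060573
```

View pics/m7.png

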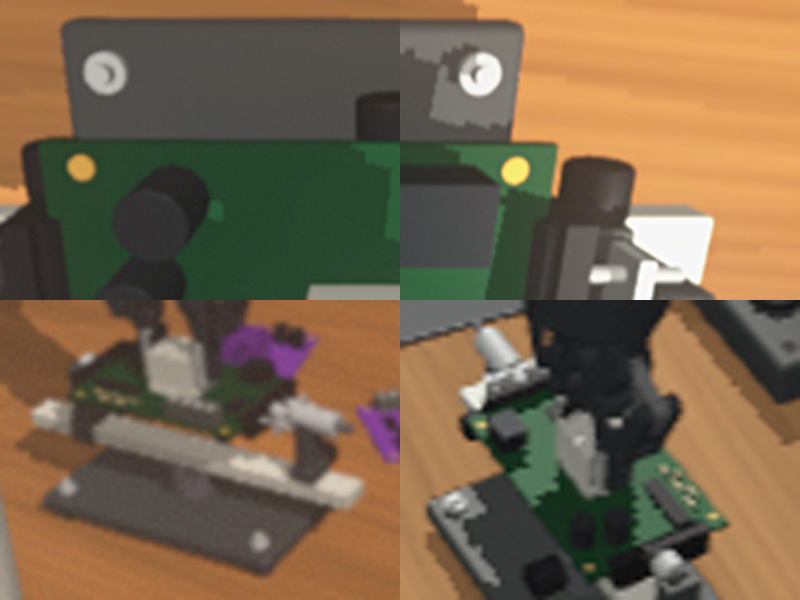

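The view shows both board ends in the jaws: the left edge behind the fixed bar, the right edge at the sprung bar. The jaw end lies about 33 px (≈14.5 mm) inside the board's long edge, and 15 mm was expected, so it is centred. The along-rail force is now 5.5 N toward the fixed jaw, so I'll back off 1 mm, then release.

```bash
python3 -m handwheel '[[0,0.01,0,0,0,0,-1],[0,0.01,0,0,0,0,-1],[0,0,0,0,0,0,-1],[0,0,0,0,0,0,-1],[0,0,0,0,0,0,-1],[0,0,0,0,0,0,-1],[0,0,0,0,0,0,-1],[0,0,0,0,0,0,-1]]' 20
python3 -c "from h import *; rep()"
```

```text
time: 21.82
tcp_pos: [0.5499, -0.177, 0.1201]
eef_rot: [-0.046, 0.999, 0.003, -0.0]
wrist_force: [-0.9, 5.7, -0.5]
gripper_width: 0.407
gripper_force: 81.5
mid x,y,z mm [ 0.019 67.91  -0.295]
sprung edge x,y,z mm [ -0.016 137.908   0.154]
fixed edge x,y,z mm [ 0.054 -2.089 -0.744]
t 21.8167 tip -0.3675939281636742 roll 0.0048643205272843534 yaw 95.2283593372846 F along/x/z 5.780650536058304 -0.33076791349893936 -0.5175006904262087
```

```bash
python3 -m handwheel '[[0,0.01,0,0,0,0,-1],[0,0.01,0,0,0,0,-1],[0,0,0,0,0,0,-1],[0,0,0,0,0,0,-1],[0,0,0,0,0,0,-1],[0,0,0,0,0,0,-1],[0,0,0,0,0,0,-1],[0,0,0,0,0,0,-1]]' 20
python3 -c "from h import *; rep()"
```

```text
time: 22.48
tcp_pos: [0.5499, -0.177, 0.1201]
eef_rot: [-0.045, 0.999, 0.003, 0.0]
wrist_force: [-0.4, 2.5, -2.8]
gripper_width: 0.408
gripper_force: 81.3
mid x,y,z mm [ 0.03  67.948 -0.28 ]
sprung edge x,y,z mm [  0.036 137.947   0.087]
fixed edge x,y,z mm [ 0.024 -2.051 -0.648]
t 22.4833 tip -0.3007609723469809 roll -0.014020813550945642 yaw 95.19492183263277 F along/x/z 2.503825985102116 -0.12478720955616233 -2.7754689300114723
```

```bash
python3 -m handwheel '[[0,0.01,0,0,0,0,-1],[0,0.002,0,0,0,0,-1],[0,0,0,0,0,0,-1],[0,0,0,0,0,0,-1],[0,0,0,0,0,0,-1],[0,0,0,0,0,0,-0.1],[0,0,0,0,0,0,0],[0,0,0,0,0,0,0.1]]' 20
python3 -c "from h import *; rep()"
python3 -m handwheel '[[0,0,0,0,0,0,0.2],[0,0,0,0,0,0,0.25],[0,0,0,0,0,0,0.25],[0,0,-0.05,0,0,0,0.25],[0,0,-0.1,0,0,0,0.25],[0,0,-0.2,0,0,0,0.25],[0,0,-0.2,0,0,0,0.25],[0,0,-0.2,0,0,0,0.25]]'
```

```text
time: 23.15
tcp_pos: [0.5499, -0.1768, 0.1206]
eef_rot: [-0.045, 0.999, 0.002, 0.0]
wrist_force: [0.3, -0.0, 0.1]
gripper_width: 0.551
gripper_force: 0.0
mid x,y,z mm [ 0.048 68.114  0.235]
sprung edge x,y,z mm [  0.113 138.113   0.568]
fixed edge x,y,z mm [-0.018 -1.886 -0.098]
t 23.15 tip -0.2726687145192741 roll -0.03548151092665009 yaw 95.14660437614278 F along/x/z -0.07071642603540172 0.29094760002277925 0.09157513093655817
time: 23.82
tcp_pos: [0.5501, -0.1766, 0.1591]
eef_rot: [-0.045, 0.999, 0.003, 0.0]
wrist_force: [-0.0, -0.7, 0.7]
gripper_width: 0.624
gripper_force: 0.0
```

Released cleanly. Rise clear, then check the board's pose numerically from the wrist picture.

```bash
python3 -m handwheel '[[0,0,-0.3,0,0,0,0.25],[0,0,-0.4,0,0,0,0.25],[0,0,-0.4,0,0,0,0.25],[0,0,-0.3,0,0,0,0.25],[0,0,-0.2,0,0,0,0.25],[0,0,0,0,0,0,0.25],[0,0,0,0,0,0,0.25],[0,0,0,0,0,0,0.25]]'
python3 - <<'E'
from h import *
T=pose(); w=vision.capture("wrist")
hsv=cv2.cvtColor(w,cv2.COLOR_RGB2HSV); m=cv2.inRange(hsv,(45,70,25),(85,255,255)); 
n,l,s,c=cv2.connectedComponentsWithStats(cv2.morphologyEx(m,cv2.MORPH_CLOSE,np.ones((9,9)))); k=1+s[1:,4].argmax()
ys,xs=np.where((l==k)&(m>0)); print(s[k])
P=onz("wrist",np.c_[xs,ys],F[2]+.0016,T); r=cv2.minAreaRect(P[:,:2].astype(np.float32)); print(r)
d=np.r_[r[0],F[2]]-F; print("mid x,y (fixed true y0=-1.9)",1e3*d@x3,1e3*d@a3)
E
```

```text
time: 24.48
tcp_pos: [0.5492, -0.1767, 0.237]
eef_rot: [-0.045, 0.999, 0.003, -0.001]
wrist_force: [0.2, 0.3, -0.1]
gripper_width: 0.626
gripper_force: 0.0
[ 235  145  166   97 9782]
((0.5492059588432312, -0.17556552588939667), (0.08824439346790314, 0.13964127004146576), 5.0872483253479)
mid x,y (fixed true y0=-1.9) -0.011364881032016222 69.32080092331695
```

```bash
python3 -c "from workcell import robot; print(robot.close_job())"
```

```text
the job is handed in; nothing more can be done
None
```

The control board is clipped into both grooves, let go of, and the job is handed in at about 24.5 s; the last wrist picture shows it square to the rail (95.1° against 95.2°) and centred across the jaws to about 1 mm, but I got no verdict back.

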